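Click the photometer's filter lever to the third notch

TASK

Bring the third filter into the beam of the bench photometer: with the fingertips, push the black filter lever from its parked place at the left end of the slot to the right, feeling the clicks, and stop when it has snapped into the third notch (the yellow mark), without going past it. Then press the green start key down fully and let it come up again. Only push, do not grip the lever, and leave the things standing around where they are.

Things in the scene. Friction and masses are not known exactly. Their poses are not given: they have to be found in the camera images.
- photometer: Bench photometer, a low white box fixed to the bench, 150 (x) x 250 (y) x 60 mm high, grey top panel at 60 mm. Origin: centre of its underside; x away from the robot, y to the left along the long side, z up (turned up to 0.3 rad on the bench). A black slot for the lever runs along y in the top, at x = 0. A hood along the rear, x = 38 to 72 mm, rises 12 mm (its cap 16 mm) above the top.
- lever (a joint): Travel of the filter lever from the slot's left (+y) end toward the photometer's -y, in m, 0 to 0.135. Starts at 0 to 0.014, a plain stretch where it slides with about 1 N. Sprung notches at 0.045, 0.067, 0.089 (third), 0.111, 0.133. Leaving a notch, or climbing to the first from 0.022, takes about 6 N; this fades to nothing at the ridge 11 mm before the next notch, and 2 mm past the ridge the lever snaps on by itself into the notch, ahead of the finger: the click.
- lever_top (a point): Centre of the top of the lever's black knob, 94 mm above the bench. The knob is a block 30 mm (photometer x) by 18 mm (along the slot), 28 mm tall, its underside 6 mm above the top panel; on top a white strip 1.5 mm high, on the sides toward and away from the robot thin grey ribs standing out 2 mm. A small white pointer at its foot points at the coloured squares. Axes as the photometer's.
- third_mark (a point): Centre of the yellow square marking the third notch, on the top panel, 28 mm toward the robot from the slot; in the third notch the knob's middle is level with it along the slot. The five notches have 12 mm squares, 22 mm apart, left to right blue, green, yellow, orange, red (photometer y = 22, 0, -22, -44, -66 mm), and beside them one to five white dots.
- start_key (a joint): Travel of the round green start key, in m: 0 up, 0.006 fully down; springs back; fully down takes 5 N.
- start_key_top (a point): Centre of the top of the green start key, 22 mm across, near the photometer's right front corner; it is pressed straight down. Note on the way there: a fixed clear fume-extraction hood and duct hang over the left of the bench, x = 0.49 to 1.08 m, y = 0.13 to 0.68 m, from 0.455 m above the bench upward; keep the arm and wrist out of it when coming from the start pose.
- vial_amber_a: Small brown vial with black cap, 23 mm across, 45 mm tall, standing just left of the photometer; loose, to be left alone. Origin: centre of its underside.
- bottle_dye: Round glass bottle of pink dye with orange cap, 52 mm across, 98 mm tall, standing just right of the photometer; loose, to be left alone. Origin: centre of its underside.
- petri_stack: Stack of cream petri dishes, 59 mm across, 31 mm tall; loose, to be left alone. Origin: centre of its underside.
- vial_clear: Small clear vial with blue cap, 26 mm across, 50 mm tall; loose, to be left alone. Origin: centre of its underside.
- vial_red: Small brown vial with red cap, 20 mm across, 36 mm tall; loose, to be left alone. Origin: centre of its underside.
- timer: White bench timer with red bar, 66 x 62 x 18 mm; loose, to be left alone. Origin: centre of its underside.

How it is judged:
On the way, in this order (a step that is already met when the one before it is completed fails the run):
1. the lever rests in the third notch (value of joint lever between 0.085 and 0.093 m and velocity of joint lever between -0.01 and 0.01 m/s), for 0.2 s.
2. the start key is pressed down (value of joint start_key above 0.0045 m), for 0.05 s.
At the end, for the whole second after the job is handed in: The lever rests in the third notch (joint 0.089 within 4 mm), the start key is up again (within 1.5 mm) after having been pressed at least 4.5 mm, and the loose things are within 20 mm of where they stood (all of step 1 and value of joint start_key below 0.0015 m); the robot touches nothing.
It fails at once if the lever goes past the third notch toward the fourth (value of joint lever above 0.1 m).
It fails at once if the knob is gripped instead of pushed (fingers press at once on its left and right halves, lever_c2 and lever_c3, or on its front and back ribs, lever_c4 and lever_c5) ((contact force between the fingers and lever_c2 above 0.5 N and contact force between the fingers and lever_c3 above 0.5 N) or (contact force between the fingers and lever_c4 above 0.5 N and contact force between the fingers and lever_c5 above 0.5 N)).
It fails at once if the start key is pressed while the lever is not in the third notch (value of joint start_key above 0.003 m and not (value of joint lever between 0.085 and 0.093 m)).
It fails at once if one of the loose things is lifted or shifted by more than 20 mm (distance of any of vial_amber_a, bottle_dye, petri_stack, vial_clear, vial_red, timer from where it was at the start of the episode above 0.02 m).
It also fails if it takes over 58 s, if anything falls off the work surface, if the arm or the gripper's body presses on something with over 40 N, if the wrist force passes 120 N, or if a joint passes its speed limit or range.

ROBOT

A 6-joint arm with a two-finger parallel gripper is mounted at the origin on a cart in front of the work surface, level with it; the furniture and walls round the work are solid. World frame = base frame: x ahead of the robot, y to its left, z up, the work surface at z = 0. Lengths are in m, angles in rad, forces in N, time in s.
With the tool pointing down it reaches from about 0.325 to 0.85 m from the base axis. Payload 15.5 kg.
Tool frame: the origin (TCP) lies at the very end of the fingers, on their centre line; the grasp point (between the pads) lies 19 mm behind it; z points along the fingers, x is the direction in which the jaws open and shut, and the axes are right-handed (so a half turn about z gives the same grasp; the last joint's range is limited). The gripper opens to 91 mm and grips with 3 to 60 N. Pads are 32 mm wide; open, the fingers measure 118 mm over their backs; the gripper's body (76 mm by 178 mm) begins 60 mm behind the grasp point.
Start: joints at [-1.272, 0.494, 1.345, -0, 1.302, -0.096], TCP at [0.24, -0.577, 0.214] pointing down, gripper open.
Joint ranges: [-2.91, 2.91], [-0.82, 2.16], [0.22, 2.67], [-1.22, 4.37], [0.12, 2.79], [-3.08, 3.08]. Speed limits (rad/s): [1.89, 1.89, 2.57, 3.01, 3.01, 3.01].

INTERFACE

Orientations are given as a rotation vector (axis times angle).
In Python, from plant import manip gives the robot as it stands.
- The arm moves only by the tool step_arm, never from a script. Its argument "targets" is a list of rows, each an object of numbers: "dx", "dy", "dz": the shift along the world's x, y, z in mm; "rx", "ry", "rz": the turn, a rotation vector about the world's x, y, z in degrees. In form: [{"dx": .., "dy": .., "dz": .., "rx": .., "ry": .., "rz": ..}, ...]. A call has 1 to 20 rows; each row is the pose to reach, as a shift and turn from the pose commanded when the call began; what a row does not reach only later rows make up. A row lasts 1/12 s, in which the tool goes at most 41.7 mm and 7.16 degrees, less where a joint would pass 70% of its speed; a pose out of reach is approached as far as the arm can. A call with a gripper value outside its range is refused whole. "claw" is the closure, from 0 (fully open) to 1 (shut), set as the call begins (left out, the last holds). The fingers move at their own pace and stop on an object; "grip_force" is the grip in N (left out, the last holds). Time passes only in rows, so rows that repeat a pose let the fingers close. It gives the time, the measured TCP pose, the force and the opening at its end, in the units of the state.
- manip.get_obs(): the state, without advancing time (a new reading comes with each control period).
- manip.grab_frame(name): name is "scene" or "top" or "wrist"; returns a dict with "pixels" (420x560x3 uint8, blue, green, red), "depth" (420x560 float32, m along the optical axis (not along the pixel's ray), 0 where there is no reading), "fx", "fy", "cx", "cy" (pixels), "rvec" (rotation vector, rad) and "tvec" (3), from world to camera coordinates, as OpenCV has them. Camera axes: x right, y down, z forward; pixel columns grow to the right and rows downward; lengths in m; the calibration is good to about 2 mm. A picture is of the moment at which its call begins.
- manip.close_job(): hands the job in, once; it reports no verdict.
The state is a dict: "time": time; "joint_positions": joint angles; "joint_velocities": joint speeds; "tau": joint torques, N m; "eef_pos": TCP position; "eef_rot": TCP orientation; "wrist_force": force on the tool from outside, world axes, zero at the start; "ft_torque": the same for the moment, N m; "opening": opening from 0.0 (shut) to 1.0 (fully open).
Only numpy, scipy, OpenCV 4.12 (cv2) and the standard library are available. Lean on these libraries where they do the work, as an engineer would, in place of code of your own. Each camera call takes 0.05 s, during which the arm holds its last target.

## Working session

There is one attempt and no reset: what is moved stays moved. The work goes in short steps, Python scripts to look and compute and a tool call to move; the robot and the scene stay as the last step left them, time stands still between calls to the robot, and variables do not carry over. Pictures are saved under pics/ and viewed, and the job is handed in when it is done.

Besides the shell and the picture viewer there is one more tool, called after "Request:" by a JSON object that holds its "op" and its "data". step_arm: Moves the arm, as the interface text tells. Its arguments: {"type":"object","properties":{"targets":{"type":"array"},"claw":{"type":"number"},"grip_force":{"type":"number"}},"required":["targets"]}

```bash
mkdir -p pics; ls
python3 - <<'E'
from plant import manip
import cv2,numpy as np
o=manip.get_obs();print({k:np.round(v,3) for k,v in o.items()})
for n in("top","scene"):
    f=manip.grab_frame(n);cv2.imwrite(f"pics/{n}0.png",f["pixels"]);np.savez(f"pics/{n}0.npz",**f)
    print(n,f["fx"],f["cx"],f["cy"],f["rvec"],f["tvec"])
E
```

```text
pics
{'time': np.float64(0.0), 'joint_positions': array([-1.272,  0.494,  1.346, -0.   ,  1.302, -0.095]), 'joint_velocities': array([-0.001, -0.001,  0.   ,  0.   ,  0.001,  0.   ]), 'tau': array([-2.0000e-03, -8.7884e+01, -3.8186e+01,  7.1000e-02,  5.3000e-02,
       -0.0000e+00]), 'eef_pos': array([ 0.24 , -0.577,  0.213]), 'eef_rot': array([-2.612e+00,  1.744e+00,  1.000e-03]), 'wrist_force': array([-0.004,  0.619,  0.63 ]), 'ft_torque': array([0.044, 0.051, 0.002]), 'opening': np.float64(1.002)}
top 467.877328661493 276.51806877579077 209.50480781113288 [ 2.1426516  -2.12193188  0.17139447] [-0.07145639  0.55747686  1.37466147]
scene 514.7824651076488 280.74437027012357 203.97294237273408 [ 1.05497279 -2.03643905  1.26726084] [0.25791614 0.27346248 0.80859157]
```

View pics/top0.png

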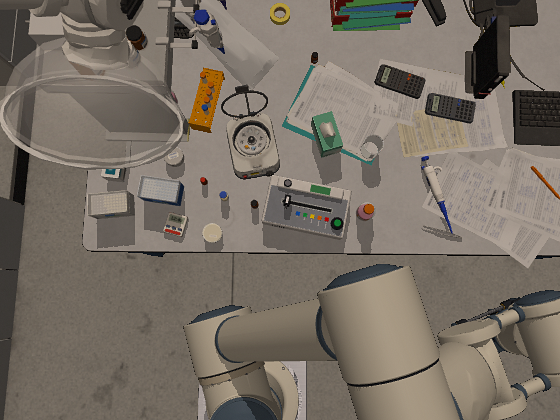

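View pics/scene0.png

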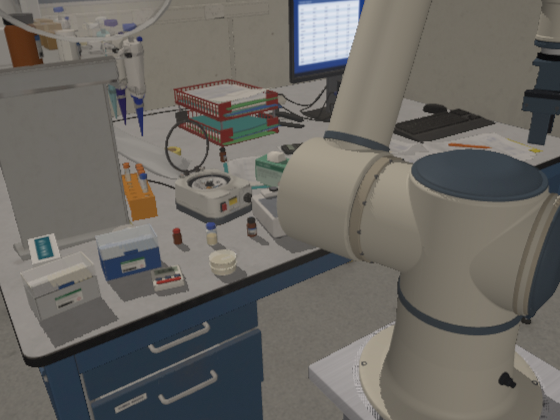

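The top view shows the photometer at about (307,207) with the coloured squares around (310,217), the knob near (287,200) and the green key at (337,223). In the scene view the arm hides it. I'll measure from the top view.

```bash
cat > h.py <<'E'
import numpy as np,cv2
def load(n): return dict(np.load(f"pics/{n}.npz"))
def cast(f,uv,z):
    R=cv2.Rodrigues(f["rvec"])[0];t=f["tvec"].ravel();C=-R.T@t
    d=R.T@np.array([(uv[0]-f["cx"])/f["fx"],(uv[1]-f["cy"])/f["fy"],1.])
    return C+d*(z-C[2])/d[2]
def proj(f,p):
    R=cv2.Rodrigues(f["rvec"])[0];c=R@np.array(p)+f["tvec"].ravel()
    return c[:2]/c[2]*np.array([f["fx"],f["fy"]])+np.array([f["cx"],f["cy"]])
E
python3 - <<'E'
from h import *
f=load("top0");im=f["pixels"]
c=im[165:265,185:385];cv2.imwrite("pics/topz.png",cv2.resize(c,None,fx=4,fy=4,interpolation=cv2.INTER_CUBIC))
hsv=cv2.cvtColor(im,cv2.COLOR_BGR2HSV)
for nm,lo,hi in(("blue",105,125),("green",45,85),("yellow",22,33),("orange",10,20),("red",0,6)):
    m=cv2.inRange(hsv,(lo,110,70),(hi,255,255));m[:170]=0;m[250:]=0;m[:,:190]=0;m[:,385:]=0
    n,_,s,ce=cv2.connectedComponentsWithStats(m)
    for i in range(1,n):
        if s[i,4]>=6: print(nm,s[i],ce[i].round(1),cast(f,ce[i],.06).round(4),cast(f,ce[i],.068).round(4))
E
```

```text
blue [220 191   6   7  36] [222.6 194.1] [0.6014 0.0974 0.06  ] [0.5998 0.0964 0.068 ]
blue [296 211   4   5  16] [297.5 213. ] [ 0.5458 -0.1292  0.06  ] [ 0.5445 -0.1289  0.068 ]
green [311 185  19  10 123] [320.  189.4] [ 0.6187 -0.1971  0.06  ] [ 0.617  -0.1964  0.068 ]
green [303 213   4   4  16] [304.5 214.5] [ 0.5414 -0.1502  0.06  ] [ 0.5402 -0.1498  0.068 ]
green [334 219   7   7  40] [337.  222.3] [ 0.5186 -0.2474  0.06  ] [ 0.5175 -0.2464  0.068 ]
yellow [251 173   8   2   8] [254.5 173.5] [0.6664 0.0021 0.06  ] [0.6645 0.0016 0.068 ]
yellow [310 214   5   5  17] [311.8 215.9] [ 0.5372 -0.172   0.06  ] [ 0.536  -0.1715  0.068 ]
orange [364 204  10  10  80] [368.8 208.4] [ 0.5619 -0.3433  0.06  ] [ 0.5605 -0.3418  0.068 ]
orange [317 216   5   4  16] [319.2 217.4] [ 0.5329 -0.1944  0.06  ] [ 0.5317 -0.1937  0.068 ]
red [243 175   4   3   8] [244.6 175.8] [0.6591 0.032  0.06  ] [0.6572 0.0314 0.068 ]
red [200 177   5   5  20] [202.2 179.2] [0.647  0.1607 0.06  ] [0.6452 0.1594 0.068 ]
red [324 217   5   5  17] [326.3 218.8] [ 0.5289 -0.2155  0.06  ] [ 0.5277 -0.2147  0.068 ]
```

View pics/topz.png

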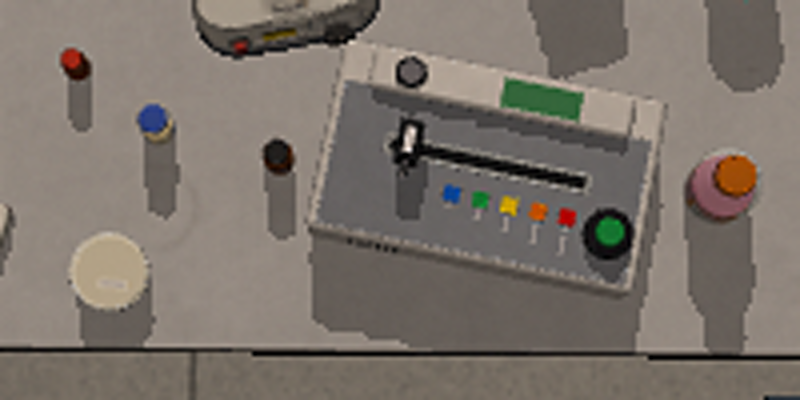

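Run:
```python
from h import *
from plant import manip
f=load("top0");im=f["pixels"];d=f["depth"]
sq=np.array([[297.5,213],[304.5,214.5],[311.8,215.9],[319.2,217.4],[326.3,218.8]])
P=np.array([cast(f,p,.06)[:2] for p in sq]);s=np.array([22,0,-22,-44,-66])/1e3
b=np.polyfit(s,P,1);print("fit dir",b[0],np.linalg.norm(b[0]))
y=b[0]/np.linalg.norm(b[0]);x=np.array([y[1],-y[0]]);O=b[1]+.028*x
yaw=np.arctan2(x[1],x[0]);print("yaw",yaw,np.degrees(yaw),"O",O)
np.savez("pics/fr.npz",O=O,x=x,y=y)
def loc(p): return np.array([(p[:2]-O)@x,(p[:2]-O)@y])*1e3
m=(im[190:212,280:296].min(2)>150).astype(np.uint8)
n,_,st,ce=cv2.connectedComponentsWithStats(m)
for i in range(1,n):
    c=ce[i]+[280,190];print(st[i],c,loc(cast(f,c,.0955)))
R=cv2.Rodrigues(f["rvec"])[0];t=f["tvec"].ravel()
def dp(u,v):
    z=d[v,u];return R.T@(np.array([(u-f["cx"])/f["fx"]*z,(v-f["cy"])/f["fy"]*z,z])-t)
for u,v in((337,222),(337,223),(336,222),(332,223),(342,223),(337,228),(337,217),(298,213),(312,216),(287,199),(288,197),(255,204),(320,189)):
    p=dp(u,v);print((u,v),p.round(3),loc(p).round(1))
for z in (.06,.066,.072): print("key",z,cast(f,(337,222.3),z).round(4),loc(cast(f,(337,222.3),z)).round(1))
o=manip.get_obs();print(cv2.Rodrigues(o["eef_rot"])[0].round(3))
```

```text
fit dir [0.19071782 0.98469763] 1.0029968623731478
yaw -0.19131286387421936 -10.961419666553605 O [ 0.56900524 -0.15594112]
[ 6  7  3  6 12] [286.83333333 199.5       ] [-0.53558114 60.56640295]
[14 15  1  1  1] [294. 205.] [-12.44885936  36.73479861]
(337, 222) [ 0.516 -0.244  0.084] [-35. -97.]
(337, 223) [ 0.514 -0.245  0.081] [-37.5 -97.7]
(336, 222) [ 0.516 -0.241  0.085] [-35.7 -94. ]
(332, 223) [ 0.515 -0.231  0.07 ] [-38.5 -84.3]
(342, 223) [ 0.515 -0.26   0.075] [ -33.5 -112.8]
(337, 228) [ 0.5   -0.246  0.069] [ -50.2 -101.6]
(337, 217) [ 0.533 -0.246  0.071] [-18.1 -95.5]
(298, 213) [ 0.545 -0.131  0.064] [-28.2  20.4]
(312, 216) [ 0.537 -0.173  0.06 ] [-28.1 -22.6]
(287, 199) [ 0.582 -0.097  0.094] [ 1.2 60.4]
(288, 197) [ 0.589 -0.1    0.087] [ 9.1 58.8]
(255, 204) [ 0.575 -0.     0.046] [-24.1 153.8]
(320, 189) [ 0.617 -0.196  0.072] [ 55.2 -30.2]
key 0.06 [ 0.5187 -0.2474  0.06  ] [-32.  -99.4]
key 0.066 [ 0.5179 -0.2467  0.066 ] [-32.9 -98.8]
key 0.072 [ 0.517  -0.2459  0.072 ] [-33.9 -98.2]
[[ 0.384 -0.923 -0.   ]
 [-0.923 -0.384  0.001]
 [-0.001 -0.    -1.   ]]
```

The frame checks out: pitch scale is 1.003, yaw is -11°, and the knob is at y' = 60.5, so the lever is at about 6.5 mm. The key top is at z ≈ 0.083 with its ring at about 0.070. I'll shut the fingers and move to above the left of the knob, with the jaw axis across the slot.

Request:
{"op": "step_arm", "data": {"targets": [{"dx": 35, "dy": 52, "dz": 0, "rz": 6}, {"dx": 70, "dy": 104, "dz": 0, "rz": 12}, {"dx": 93, "dy": 138, "dz": 0, "rz": 18}, {"dx": 116, "dy": 173, "dz": 0, "rz": 24}, {"dx": 139, "dy": 208, "dz": 0, "rz": 30}, {"dx": 162, "dy": 242, "dz": 0, "rz": 35}, {"dx": 185, "dy": 277, "dz": 0, "rz": 40}, {"dx": 208, "dy": 311, "dz": 0, "rz": 45}, {"dx": 232, "dy": 346, "dz": 0, "rz": 50}, {"dx": 255, "dy": 381, "dz": 0, "rz": 54}, {"dx": 278, "dy": 415, "dz": 0, "rz": 56.4}, {"dx": 301, "dy": 450, "dz": 0, "rz": 56.4}, {"dx": 324, "dy": 484, "dz": 0, "rz": 56.4}, {"dx": 340, "dy": 508, "dz": 0, "rz": 56.4}, {"dx": 348, "dy": 519, "dz": 0, "rz": 56.4}, {"dx": 348, "dy": 519, "dz": 0, "rz": 56.4}, {"dx": 348, "dy": 519, "dz": 0, "rz": 56.4}, {"dx": 348, "dy": 519, "dz": 0, "rz": 56.4}], "claw": 1, "grip_force": 10}}

```text
invalid input at $.targets[0]: expected keys dx, dy, dz, rx, ry, rz
```

Request:
{"op": "step_arm", "data": {"targets": [{"dx": 35, "dy": 52, "dz": 0, "rx": 0, "ry": 0, "rz": 6}, {"dx": 58, "dy": 87, "dz": 0, "rx": 0, "ry": 0, "rz": 12}, {"dx": 81, "dy": 121, "dz": 0, "rx": 0, "ry": 0, "rz": 18}, {"dx": 104, "dy": 156, "dz": 0, "rx": 0, "ry": 0, "rz": 24}, {"dx": 127, "dy": 190, "dz": 0, "rx": 0, "ry": 0, "rz": 30}, {"dx": 150, "dy": 224, "dz": 0, "rx": 0, "ry": 0, "rz": 35}, {"dx": 173, "dy": 259, "dz": 0, "rx": 0, "ry": 0, "rz": 40}, {"dx": 196, "dy": 293, "dz": 0, "rx": 0, "ry": 0, "rz": 45}, {"dx": 219, "dy": 328, "dz": 0, "rx": 0, "ry": 0, "rz": 50}, {"dx": 242, "dy": 362, "dz": 0, "rx": 0, "ry": 0, "rz": 54}, {"dx": 265, "dy": 396, "dz": 0, "rx": 0, "ry": 0, "rz": 56.4}, {"dx": 288, "dy": 431, "dz": 0, "rx": 0, "ry": 0, "rz": 56.4}, {"dx": 311, "dy": 465, "dz": 0, "rx": 0, "ry": 0, "rz": 56.4}, {"dx": 331, "dy": 495, "dz": 0, "rx": 0, "ry": 0, "rz": 56.4}, {"dx": 343, "dy": 513, "dz": 0, "rx": 0, "ry": 0, "rz": 56.4}, {"dx": 348, "dy": 519, "dz": 0, "rx": 0, "ry": 0, "rz": 56.4}, {"dx": 348, "dy": 519, "dz": 0, "rx": 0, "ry": 0, "rz": 56.4}, {"dx": 348, "dy": 519, "dz": 0, "rx": 0, "ry": 0, "rz": 56.4}], "claw": 1, "grip_force": 10}}

```text
time: 1.6
eef_pos: [0.5874, -0.0582, 0.2135]
eef_rot: [3.127, -0.301, -0.001]
wrist_force: [0.5, -0.1, -0.4]
opening: 0.005
```

```bash
cat >> h.py <<'E'
fr=np.load("pics/fr.npz");O,X,Y=fr["O"],fr["x"],fr["y"]
def loc(p): return np.array([(p[:2]-O)@X,(p[:2]-O)@Y,p[2] if len(p)>2 else 0])*1e3
def st():
    from plant import manip
    o=manip.get_obs();R=cv2.Rodrigues(o["eef_rot"])[0]
    F=o["wrist_force"]
    print("t",round(float(o["time"]),2),"loc mm",loc(o["eef_pos"]).round(1),"F x'y'z",round(F[:2]@X,2),round(F[:2]@Y,2),round(F[2],2),"toolx yaw rel",np.degrees(np.arctan2(R[1,0],R[0,0])-np.arctan2(X[1],X[0])).round(2),"toolz",R[:,2].round(3),"open",round(float(o["opening"]),3),"pos",o["eef_pos"].round(4))
def shot(n,name):
    from plant import manip
    f=manip.grab_frame(n);cv2.imwrite(f"pics/{name}.png",f["pixels"]);np.savez(f"pics/{name}.npz",**f);return f
E
python3 - <<'E'
from h import *
st();shot("wrist","w1")
print("target", *(O+Y*.1))
E
```

```text
t 1.6 loc mm [ -0.5  99.4 213.5] F x'y'z 0.51 -0.04 -0.45 toolx yaw rel -0.02 toolz [-0.001 -0.    -1.   ] open 0.005 pos [ 0.5874 -0.0582  0.2135]
target 0.5880200403400796 -0.05776557321720392
```

View pics/w1.png

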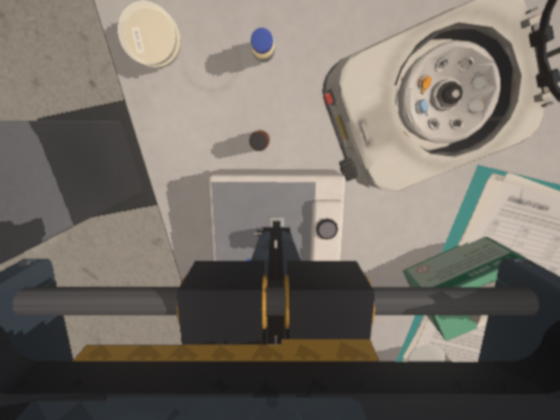

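The wrist view has the fingers at about (276,240), just left of the slot's end and over the panel. The amber vial at (259,140) is well clear. Next is the descent to z ≈ 0.076.

Request:
{"op": "step_arm", "data": {"targets": [{"dx": 0, "dy": 0, "dz": -35, "rx": 0, "ry": 0, "rz": 0}, {"dx": 0, "dy": 0, "dz": -70, "rx": 0, "ry": 0, "rz": 0}, {"dx": 0, "dy": 0, "dz": -100, "rx": 0, "ry": 0, "rz": 0}, {"dx": 0, "dy": 0, "dz": -122, "rx": 0, "ry": 0, "rz": 0}, {"dx": 0, "dy": 0, "dz": -134, "rx": 0, "ry": 0, "rz": 0}, {"dx": 0, "dy": 0, "dz": -137, "rx": 0, "ry": 0, "rz": 0}, {"dx": 0, "dy": 0, "dz": -137, "rx": 0, "ry": 0, "rz": 0}, {"dx": 0, "dy": 0, "dz": -137, "rx": 0, "ry": 0, "rz": 0}]}}

```text
time: 2.32
eef_pos: [0.588, -0.0591, 0.0778]
eef_rot: [3.127, -0.304, 0.001]
wrist_force: [-1.0, -0.0, 0.1]
opening: 0.004
```

Run:
```python
from h import *
st();f=shot("top","t2");f2=shot("wrist","w2")
a=cv2.resize(f["pixels"][165:265,235:385],None,fx=5,fy=5,interpolation=cv2.INTER_CUBIC);cv2.imwrite("pics/t2z.png",a)
```

```text
t 2.32 loc mm [ 0.2 98.7 77.8] F x'y'z -0.98 -0.2 0.09 toolx yaw rel -0.14 toolz [ 0.001 -0.    -1.   ] open 0.004 pos [ 0.588  -0.0591  0.0778]
```

View pics/t2z.png

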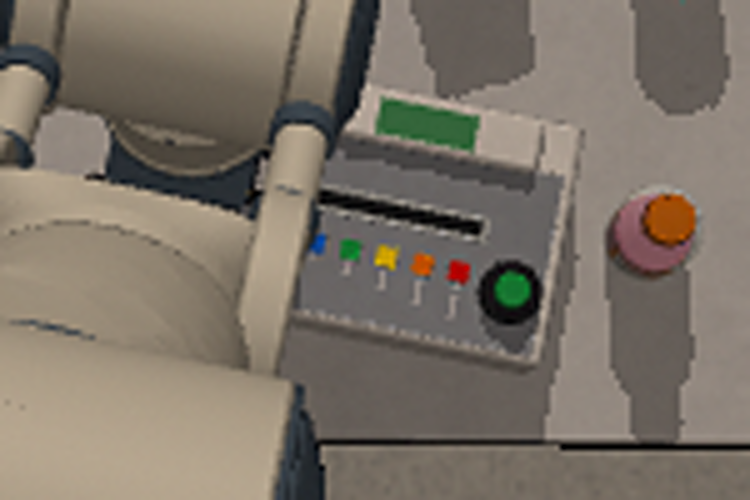

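View pics/w2.png

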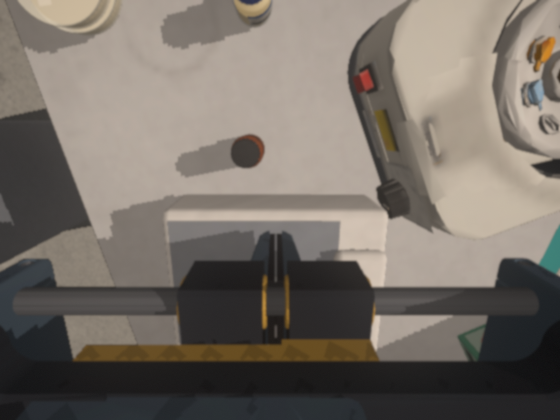

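Both views show the arm hiding the knob from now on, so I'll go by force. The expected first touch is near centre y' = 85.5. I'll push along -y' in steps, where 1 mm is (-0.19, -0.98).

Request:
{"op": "step_arm", "data": {"targets": [{"dx": -0.8, "dy": -4, "dz": 0, "rx": 0, "ry": 0, "rz": 0}, {"dx": -1.6, "dy": -8, "dz": 0, "rx": 0, "ry": 0, "rz": 0}, {"dx": -2.3, "dy": -12, "dz": 0, "rx": 0, "ry": 0, "rz": 0}, {"dx": -2.9, "dy": -15, "dz": 0, "rx": 0, "ry": 0, "rz": 0}, {"dx": -3.3, "dy": -17, "dz": 0, "rx": 0, "ry": 0, "rz": 0}, {"dx": -3.3, "dy": -17, "dz": 0, "rx": 0, "ry": 0, "rz": 0}]}}

```text
time: 2.92
eef_pos: [0.5845, -0.0757, 0.077]
eef_rot: [3.127, -0.303, 0.0]
wrist_force: [-0.4, 0.1, 0.3]
opening: 0.004
```

```bash
python3 -c "
from h import *;st()"
```

```text
t 2.92 loc mm [-0.1 81.7 77. ] F x'y'z -0.38 -0.01 0.33 toolx yaw rel -0.1 toolz [ 0. -0. -1.] open 0.004 pos [ 0.5845 -0.0757  0.077 ]
```

Request:
{"op": "step_arm", "data": {"targets": [{"dx": -0.6, "dy": -3, "dz": 0, "rx": 0, "ry": 0, "rz": 0}, {"dx": -1.2, "dy": -6, "dz": 0, "rx": 0, "ry": 0, "rz": 0}, {"dx": -1.6, "dy": -8, "dz": 0, "rx": 0, "ry": 0, "rz": 0}, {"dx": -1.6, "dy": -8, "dz": 0, "rx": 0, "ry": 0, "rz": 0}]}}

```text
time: 3.25
eef_pos: [0.5828, -0.0836, 0.0769]
eef_rot: [3.127, -0.302, -0.0]
wrist_force: [1.3, -1.1, -0.0]
opening: 0.008
```

```bash
python3 -c "
from h import *;st()"
```

```text
t 3.25 loc mm [-0.2 73.7 76.9] F x'y'z 1.49 -0.84 -0.0 toolx yaw rel -0.09 toolz [-0. -0. -1.] open 0.008 pos [ 0.5828 -0.0836  0.0769]
```

Request:
{"op": "step_arm", "data": {"targets": [{"dx": -0.4, "dy": -2, "dz": 0, "rx": 0, "ry": 0, "rz": 0}, {"dx": -0.8, "dy": -4, "dz": 0, "rx": 0, "ry": 0, "rz": 0}, {"dx": -0.8, "dy": -4, "dz": 0, "rx": 0, "ry": 0, "rz": 0}]}}

```text
time: 3.5
eef_pos: [0.582, -0.0874, 0.0769]
eef_rot: [-3.127, 0.302, 0.0]
wrist_force: [0.4, 1.0, -0.3]
opening: 0.006
```

```bash
python3 -c "
from h import *;st()"
```

```text
t 3.5 loc mm [-0.2 69.8 76.9] F x'y'z 0.24 1.06 -0.3 toolx yaw rel -0.09 toolz [-0.  0. -1.] open 0.006 pos [ 0.582  -0.0874  0.0769]
```

Request:
{"op": "step_arm", "data": {"targets": [{"dx": -0.4, "dy": -2, "dz": 0, "rx": 0, "ry": 0, "rz": 0}, {"dx": -0.6, "dy": -3, "dz": 0, "rx": 0, "ry": 0, "rz": 0}, {"dx": -0.6, "dy": -3, "dz": 0, "rx": 0, "ry": 0, "rz": 0}]}}

```text
time: 3.75
eef_pos: [0.5816, -0.0898, 0.0769]
eef_rot: [-3.126, 0.302, -0.0]
wrist_force: [0.0, 4.0, 1.1]
opening: 0.004
```

```bash
python3 -c "
from h import *;st()"
```

```text
t 3.75 loc mm [-0.2 67.3 76.9] F x'y'z -0.73 3.9 1.06 toolx yaw rel -0.08 toolz [ 0.     0.001 -1.   ] open 0.004 pos [ 0.5816 -0.0898  0.0769]
```

Request:
{"op": "step_arm", "data": {"targets": [{"dx": -0.4, "dy": -2, "dz": 0, "rx": 0, "ry": 0, "rz": 0}, {"dx": -0.4, "dy": -2, "dz": 0, "rx": 0, "ry": 0, "rz": 0}]}}

```text
time: 3.92
eef_pos: [0.5811, -0.092, 0.0769]
eef_rot: [-3.127, 0.302, -0.0]
wrist_force: [0.9, 3.3, 0.5]
opening: 0.004
```

```bash
python3 -c "
from h import *;st()"
```

```text
t 3.92 loc mm [-0.3 65.1 76.9] F x'y'z 0.29 3.45 0.52 toolx yaw rel -0.07 toolz [ 0.  0. -1.] open 0.004 pos [ 0.5811 -0.092   0.0769]
```

Request:
{"op": "step_arm", "data": {"targets": [{"dx": -0.4, "dy": -2, "dz": 0, "rx": 0, "ry": 0, "rz": 0}, {"dx": -0.4, "dy": -2, "dz": 0, "rx": 0, "ry": 0, "rz": 0}]}}

```text
time: 4.08
eef_pos: [0.5807, -0.0942, 0.0769]
eef_rot: [-3.127, 0.302, 0.0]
wrist_force: [-0.1, 1.8, 0.6]
opening: 0.005
```

```bash
python3 -c "
from h import *;st();shot('top','t3');shot('scene','s3')"
```

```text
t 4.08 loc mm [-0.3 62.8 76.9] F x'y'z -0.46 1.79 0.64 toolx yaw rel -0.07 toolz [-0.  0. -1.] open 0.005 pos [ 0.5807 -0.0942  0.0769]
```

View pics/t3.png

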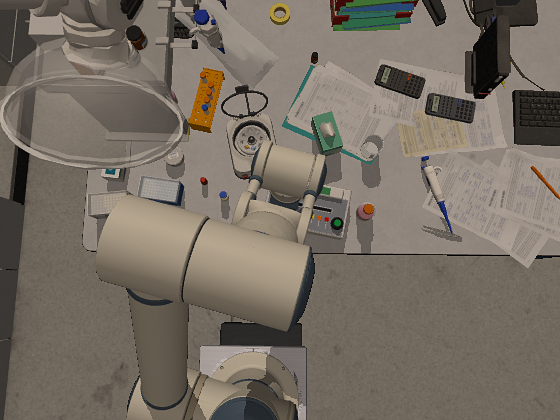

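View pics/s3.png

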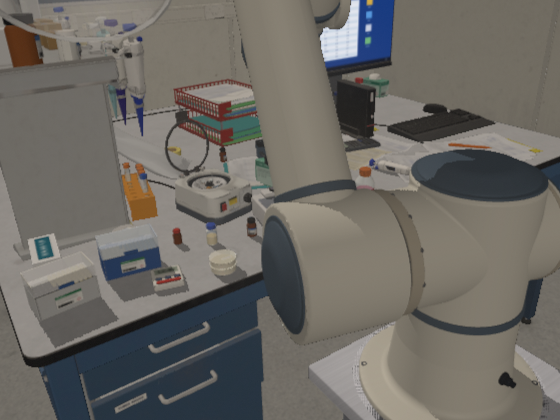

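The force rise and fade matches the model lever ≈ 92 − y', with the finger half-width at 16 mm, to within 1–2 mm. The cameras don't show the knob. I'll continue past the first ridge, where the click should come near y' = 56 and the next touch near y' = 47.

Request:
{"op": "step_arm", "data": {"targets": [{"dx": -0.4, "dy": -2, "dz": 0, "rx": 0, "ry": 0, "rz": 0}, {"dx": -0.6, "dy": -4, "dz": 0, "rx": 0, "ry": 0, "rz": 0}, {"dx": -1, "dy": -6, "dz": 0, "rx": 0, "ry": 0, "rz": 0}, {"dx": -1.4, "dy": -8, "dz": 0, "rx": 0, "ry": 0, "rz": 0}, {"dx": -1.5, "dy": -9, "dz": 0, "rx": 0, "ry": 0, "rz": 0}, {"dx": -1.5, "dy": -9, "dz": 0, "rx": 0, "ry": 0, "rz": 0}]}}

```text
time: 4.68
eef_pos: [0.5793, -0.1037, 0.0769]
eef_rot: [3.127, -0.303, 0.0]
wrist_force: [0.6, -0.2, -0.0]
opening: 0.004
```

```bash
python3 -c "
from h import *;st()"
```

```text
t 4.68 loc mm [ 0.2 53.2 76.9] F x'y'z 0.6 -0.06 -0.03 toolx yaw rel -0.1 toolz [ 0. -0. -1.] open 0.004 pos [ 0.5793 -0.1037  0.0769]
```

Request:
{"op": "step_arm", "data": {"targets": [{"dx": -0.4, "dy": -2, "dz": 0, "rx": 0, "ry": 0, "rz": 0}, {"dx": -0.6, "dy": -3, "dz": 0, "rx": 0, "ry": 0, "rz": 0}, {"dx": -0.6, "dy": -3, "dz": 0, "rx": 0, "ry": 0, "rz": 0}]}}

```text
time: 4.93
eef_pos: [0.5786, -0.1064, 0.0769]
eef_rot: [3.127, -0.302, 0.0]
wrist_force: [0.3, 0.7, -0.8]
opening: 0.002
```

```bash
python3 -c "
from h import *;st()"
```

```text
t 4.93 loc mm [ 0.  50.4 76.9] F x'y'z 0.19 0.79 -0.75 toolx yaw rel -0.08 toolz [-0. -0. -1.] open 0.002 pos [ 0.5786 -0.1064  0.0769]
```

Request:
{"op": "step_arm", "data": {"targets": [{"dx": -0.4, "dy": -2, "dz": 0, "rx": 0, "ry": 0, "rz": 0}, {"dx": -0.4, "dy": -2, "dz": 0, "rx": 0, "ry": 0, "rz": 0}, {"dx": -0.4, "dy": -2, "dz": 0, "rx": 0, "ry": 0, "rz": 0}]}}

```text
time: 5.18
eef_pos: [0.5782, -0.1082, 0.0769]
eef_rot: [3.127, -0.302, -0.0]
wrist_force: [-0.8, -0.1, 0.3]
opening: 0.009
```

```bash
python3 -c "
from h import *;st()"
```

```text
t 5.18 loc mm [-0.  48.6 76.9] F x'y'z -0.78 -0.28 0.26 toolx yaw rel -0.08 toolz [-0. -0. -1.] open 0.009 pos [ 0.5782 -0.1082  0.0769]
```

Request:
{"op": "step_arm", "data": {"targets": [{"dx": -0.2, "dy": -1, "dz": 0, "rx": 0, "ry": 0, "rz": 0}, {"dx": -0.2, "dy": -1, "dz": 0, "rx": 0, "ry": 0, "rz": 0}]}}

```text
time: 5.35
eef_pos: [0.578, -0.1092, 0.0769]
eef_rot: [3.127, -0.302, -0.0]
wrist_force: [-0.4, -0.7, 0.4]
opening: 0.005
```

```bash
python3 -c "
from h import *;st()"
```

```text
t 5.35 loc mm [-0.1 47.6 76.9] F x'y'z -0.22 -0.73 0.35 toolx yaw rel -0.07 toolz [-0. -0. -1.] open 0.005 pos [ 0.578  -0.1092  0.0769]
```

It clicked into notch 1, with free motion down to 47.6. Next I need the touch point for notch 1, in 1 mm steps.

Request:
{"op": "step_arm", "data": {"targets": [{"dx": -0.2, "dy": -1, "dz": 0, "rx": 0, "ry": 0, "rz": 0}, {"dx": -0.2, "dy": -1, "dz": 0, "rx": 0, "ry": 0, "rz": 0}]}}

```text
time: 5.52
eef_pos: [0.5779, -0.1098, 0.077]
eef_rot: [-3.126, 0.302, -0.0]
wrist_force: [0.5, 3.2, -0.1]
opening: 0.005
```

```bash
python3 -c "
from h import *;st()"
```

```text
t 5.52 loc mm [-0.1 47.  77. ] F x'y'z -0.17 3.24 -0.1 toolx yaw rel -0.08 toolz [ 0.     0.001 -1.   ] open 0.005 pos [ 0.5779 -0.1098  0.077 ]
```

Request:
{"op": "step_arm", "data": {"targets": [{"dx": -0.2, "dy": -1, "dz": 0, "rx": 0, "ry": 0, "rz": 0}, {"dx": -0.2, "dy": -1, "dz": 0, "rx": 0, "ry": 0, "rz": 0}]}}

```text
time: 5.68
eef_pos: [0.5777, -0.1107, 0.0769]
eef_rot: [-3.126, 0.302, -0.0]
wrist_force: [1.1, 4.9, 0.2]
opening: 0.004
```

```bash
python3 -c "
from h import *;st()"
```

```text
t 5.68 loc mm [-0.  46.1 76.9] F x'y'z 0.18 5.01 0.23 toolx yaw rel -0.08 toolz [ 0.     0.001 -1.   ] open 0.004 pos [ 0.5777 -0.1107  0.0769]
```

Request:
{"op": "step_arm", "data": {"targets": [{"dx": -0.2, "dy": -1, "dz": 0, "rx": 0, "ry": 0, "rz": 0}, {"dx": -0.2, "dy": -1, "dz": 0, "rx": 0, "ry": 0, "rz": 0}]}}

```text
time: 5.85
eef_pos: [0.5775, -0.1117, 0.0769]
eef_rot: [-3.126, 0.302, -0.0]
wrist_force: [0.9, 4.3, 0.5]
opening: 0.007
```

```bash
python3 -c "
from h import *;st()"
```

```text
t 5.85 loc mm [-0.1 45.  76.9] F x'y'z 0.1 4.44 0.54 toolx yaw rel -0.08 toolz [ 0.     0.001 -1.   ] open 0.007 pos [ 0.5775 -0.1117  0.0769]
```

Request:
{"op": "step_arm", "data": {"targets": [{"dx": -0.2, "dy": -1, "dz": 0, "rx": 0, "ry": 0, "rz": 0}, {"dx": -0.2, "dy": -1, "dz": 0, "rx": 0, "ry": 0, "rz": 0}]}}

```text
time: 6.02
eef_pos: [0.5773, -0.1128, 0.0769]
eef_rot: [-3.127, 0.302, -0.0]
wrist_force: [0.5, 4.3, 0.8]
opening: 0.006
```

```bash
python3 -c "
from h import *;st()"
```

```text
t 6.02 loc mm [-0.1 43.9 76.9] F x'y'z -0.27 4.29 0.78 toolx yaw rel -0.07 toolz [ 0.     0.001 -1.   ] open 0.006 pos [ 0.5773 -0.1128  0.0769]
```

Request:
{"op": "step_arm", "data": {"targets": [{"dx": -0.2, "dy": -1, "dz": 0, "rx": 0, "ry": 0, "rz": 0}, {"dx": -0.2, "dy": -1, "dz": 0, "rx": 0, "ry": 0, "rz": 0}]}}

```text
time: 6.18
eef_pos: [0.577, -0.114, 0.0769]
eef_rot: [-3.127, 0.302, -0.0]
wrist_force: [1.4, 3.4, 0.6]
opening: 0.007
```

```bash
python3 -c "
from h import *;st()"
```

```text
t 6.18 loc mm [-0.1 42.7 76.9] F x'y'z 0.76 3.62 0.61 toolx yaw rel -0.07 toolz [ 0.  0. -1.] open 0.007 pos [ 0.577  -0.114   0.0769]
```

Touching notch 1 at y' = 47.0 confirms lever = 92 − y' to within half a millimetre. The next click should be at y' = 34. I'll move to 29, short of the notch 2 touch at 25.

Request:
{"op": "step_arm", "data": {"targets": [{"dx": -0.4, "dy": -2, "dz": 0, "rx": 0, "ry": 0, "rz": 0}, {"dx": -0.8, "dy": -4, "dz": 0, "rx": 0, "ry": 0, "rz": 0}, {"dx": -1.2, "dy": -6, "dz": 0, "rx": 0, "ry": 0, "rz": 0}, {"dx": -1.5, "dy": -8, "dz": 0, "rx": 0, "ry": 0, "rz": 0}, {"dx": -1.9, "dy": -10, "dz": 0, "rx": 0, "ry": 0, "rz": 0}, {"dx": -2.3, "dy": -12, "dz": 0, "rx": 0, "ry": 0, "rz": 0}, {"dx": -2.6, "dy": -13.5, "dz": 0, "rx": 0, "ry": 0, "rz": 0}, {"dx": -2.6, "dy": -13.5, "dz": 0, "rx": 0, "ry": 0, "rz": 0}]}}

```text
time: 6.85
eef_pos: [0.5743, -0.1282, 0.0769]
eef_rot: [3.127, -0.303, -0.0]
wrist_force: [0.3, -0.1, -0.2]
opening: 0.006
```

```bash
python3 -c "
from h import *;st()"
```

```text
t 6.85 loc mm [-0.1 28.3 76.9] F x'y'z 0.29 -0.01 -0.16 toolx yaw rel -0.09 toolz [-0. -0. -1.] open 0.006 pos [ 0.5743 -0.1282  0.0769]
```

Request:
{"op": "step_arm", "data": {"targets": [{"dx": -0.4, "dy": -1.8, "dz": 0, "rx": 0, "ry": 0, "rz": 0}, {"dx": -0.4, "dy": -1.8, "dz": 0, "rx": 0, "ry": 0, "rz": 0}, {"dx": -0.4, "dy": -1.8, "dz": 0, "rx": 0, "ry": 0, "rz": 0}]}}

```text
time: 7.1
eef_pos: [0.574, -0.1296, 0.0769]
eef_rot: [3.127, -0.302, 0.0]
wrist_force: [0.3, -0.1, 0.2]
opening: 0.008
```

```bash
python3 -c "
from h import *;st()"
```

```text
t 7.1 loc mm [-0.1 26.8 76.9] F x'y'z 0.32 -0.06 0.16 toolx yaw rel -0.08 toolz [ 0. -0. -1.] open 0.008 pos [ 0.574  -0.1296  0.0769]
```

Request:
{"op": "step_arm", "data": {"targets": [{"dx": -0.2, "dy": -1, "dz": 0, "rx": 0, "ry": 0, "rz": 0}, {"dx": -0.2, "dy": -1, "dz": 0, "rx": 0, "ry": 0, "rz": 0}]}}

```text
time: 7.27
eef_pos: [0.5738, -0.1305, 0.0769]
eef_rot: [3.127, -0.302, -0.0]
wrist_force: [0.1, -0.6, -0.6]
opening: 0.003
```

```bash
python3 -c "
from h import *;st()"
```

```text
t 7.27 loc mm [-0.1 25.9 76.9] F x'y'z 0.21 -0.55 -0.56 toolx yaw rel -0.07 toolz [-0. -0. -1.] open 0.003 pos [ 0.5738 -0.1305  0.0769]
```

Request:
{"op": "step_arm", "data": {"targets": [{"dx": -0.2, "dy": -1, "dz": 0, "rx": 0, "ry": 0, "rz": 0}, {"dx": -0.2, "dy": -1, "dz": 0, "rx": 0, "ry": 0, "rz": 0}]}}

```text
time: 7.43
eef_pos: [0.5737, -0.1313, 0.0769]
eef_rot: [-3.127, 0.302, -0.0]
wrist_force: [1.0, 2.0, 0.5]
opening: 0.007
```

```bash
python3 -c "
from h import *;st()"
```

```text
t 7.43 loc mm [-0.1 25.1 76.9] F x'y'z 0.57 2.13 0.54 toolx yaw rel -0.08 toolz [ 0.  0. -1.] open 0.007 pos [ 0.5737 -0.1313  0.0769]
```

Request:
{"op": "step_arm", "data": {"targets": [{"dx": -0.2, "dy": -1, "dz": 0, "rx": 0, "ry": 0, "rz": 0}, {"dx": -0.2, "dy": -1, "dz": 0, "rx": 0, "ry": 0, "rz": 0}]}}

```text
time: 7.6
eef_pos: [0.5735, -0.132, 0.0769]
eef_rot: [-3.126, 0.302, -0.0]
wrist_force: [1.1, 4.4, -0.3]
opening: 0.006
```

```bash
python3 -c "
from h import *;st()"
```

```text
t 7.6 loc mm [-0.1 24.4 76.9] F x'y'z 0.24 4.53 -0.27 toolx yaw rel -0.08 toolz [ 0.     0.001 -1.   ] open 0.006 pos [ 0.5735 -0.132   0.0769]
```

Request:
{"op": "step_arm", "data": {"targets": [{"dx": -0.2, "dy": -1, "dz": 0, "rx": 0, "ry": 0, "rz": 0}, {"dx": -0.2, "dy": -1, "dz": 0, "rx": 0, "ry": 0, "rz": 0}]}}

```text
time: 7.77
eef_pos: [0.5733, -0.133, 0.0769]
eef_rot: [-3.126, 0.302, -0.0]
wrist_force: [0.6, 4.1, 0.8]
opening: 0.009
```

```bash
python3 -c "
from h import *;st()"
```

```text
t 7.77 loc mm [-0.1 23.3 76.9] F x'y'z -0.17 4.11 0.83 toolx yaw rel -0.08 toolz [ 0.     0.001 -1.   ] open 0.009 pos [ 0.5733 -0.133   0.0769]
```

Notch 2 touched at 25, as predicted. For the third, the ridge is at y' = 14, the click is due at 12, and the knob would be touched again at 3. I'm going slowly to about 9.5.

Request:
{"op": "step_arm", "data": {"targets": [{"dx": -0.3, "dy": -1.5, "dz": 0, "rx": 0, "ry": 0, "rz": 0}, {"dx": -0.6, "dy": -3, "dz": 0, "rx": 0, "ry": 0, "rz": 0}, {"dx": -0.9, "dy": -4.5, "dz": 0, "rx": 0, "ry": 0, "rz": 0}, {"dx": -1.2, "dy": -6, "dz": 0, "rx": 0, "ry": 0, "rz": 0}, {"dx": -1.5, "dy": -7.5, "dz": 0, "rx": 0, "ry": 0, "rz": 0}, {"dx": -1.7, "dy": -9, "dz": 0, "rx": 0, "ry": 0, "rz": 0}, {"dx": -1.9, "dy": -10, "dz": 0, "rx": 0, "ry": 0, "rz": 0}, {"dx": -2.1, "dy": -11, "dz": 0, "rx": 0, "ry": 0, "rz": 0}, {"dx": -2.3, "dy": -12, "dz": 0, "rx": 0, "ry": 0, "rz": 0}, {"dx": -2.5, "dy": -12.8, "dz": 0, "rx": 0, "ry": 0, "rz": 0}, {"dx": -2.5, "dy": -12.8, "dz": 0, "rx": 0, "ry": 0, "rz": 0}, {"dx": -2.5, "dy": -12.8, "dz": 0, "rx": 0, "ry": 0, "rz": 0}]}}

```text
time: 8.77
eef_pos: [0.5708, -0.1464, 0.0769]
eef_rot: [3.127, -0.302, 0.0]
wrist_force: [0.5, -0.5, -1.0]
opening: 0.003
```

```bash
python3 -c "
from h import *;st()"
```

```text
t 8.77 loc mm [-0.1  9.7 76.9] F x'y'z 0.63 -0.38 -0.98 toolx yaw rel -0.08 toolz [ 0. -0. -1.] open 0.003 pos [ 0.5708 -0.1464  0.0769]
```

There is no contact force at 9.7, so it has clicked. I'll back off left, rise and check by camera.

Request:
{"op": "step_arm", "data": {"targets": [{"dx": 1, "dy": 5, "dz": 0, "rx": 0, "ry": 0, "rz": 0}, {"dx": 2.3, "dy": 12, "dz": 0, "rx": 0, "ry": 0, "rz": 0}, {"dx": 3.1, "dy": 16, "dz": 15, "rx": 0, "ry": 0, "rz": 0}, {"dx": 3.1, "dy": 16, "dz": 40, "rx": 0, "ry": 0, "rz": 0}, {"dx": 3.1, "dy": 16, "dz": 75, "rx": 0, "ry": 0, "rz": 0}, {"dx": 3.1, "dy": 16, "dz": 110, "rx": 0, "ry": 0, "rz": 0}, {"dx": -30, "dy": 16, "dz": 120, "rx": 0, "ry": 0, "rz": 0}, {"dx": -65, "dy": 16, "dz": 120, "rx": 0, "ry": 0, "rz": 0}, {"dx": -100, "dy": 16, "dz": 120, "rx": 0, "ry": 0, "rz": 0}, {"dx": -120, "dy": 16, "dz": 120, "rx": 0, "ry": 0, "rz": 0}, {"dx": -120, "dy": 16, "dz": 120, "rx": 0, "ry": 0, "rz": 0}]}}

```text
time: 9.68
eef_pos: [0.4468, -0.129, 0.197]
eef_rot: [-3.127, 0.302, 0.003]
wrist_force: [1.8, 0.4, 0.6]
opening: 0.004
```

Run:
```python
from h import *
st();f=shot("top","t4");f2=shot("wrist","w4")
a=cv2.resize(f["pixels"][165:265,235:385],None,fx=5,fy=5,interpolation=cv2.INTER_CUBIC);cv2.imwrite("pics/t4z.png",a)
```

```text
t 9.68 loc mm [-125.1    3.2  197. ] F x'y'z 1.67 0.75 0.58 toolx yaw rel -0.09 toolz [-0.002  0.001 -1.   ] open 0.004 pos [ 0.4468 -0.129   0.197 ]
```

View pics/t4z.png

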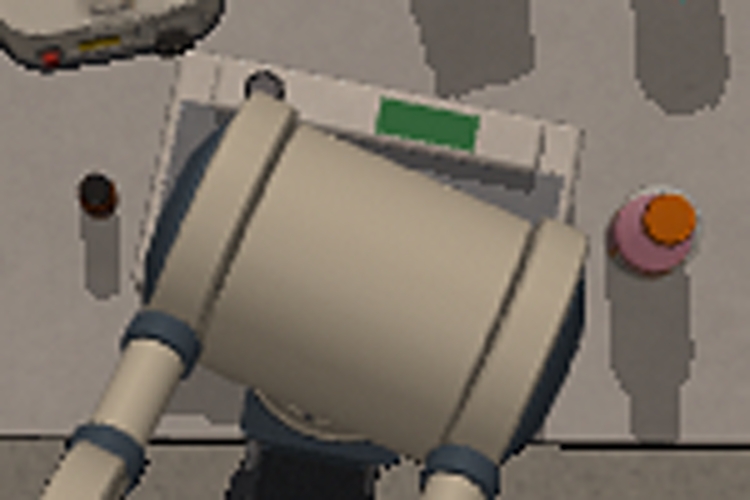

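View pics/w4.png

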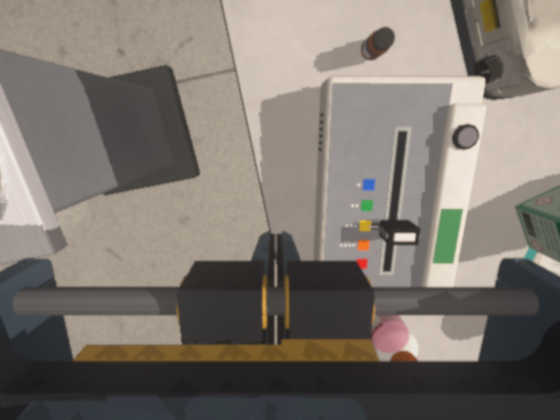

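The wrist view shows the pointer at the yellow square (364,226), with the knob at (400,233) offset only by parallax, so the lever is in notch 3. The top view is hidden by the arm, and the vial and bottle have not moved. Now over the key at about (0.516, -0.245).

Request:
{"op": "step_arm", "data": {"targets": [{"dx": 15, "dy": -25, "dz": 0, "rx": 0, "ry": 0, "rz": 0}, {"dx": 33, "dy": -55, "dz": 0, "rx": 0, "ry": 0, "rz": 0}, {"dx": 51, "dy": -86, "dz": 0, "rx": 0, "ry": 0, "rz": 0}, {"dx": 64, "dy": -108, "dz": 0, "rx": 0, "ry": 0, "rz": 0}, {"dx": 69, "dy": -116, "dz": -10, "rx": 0, "ry": 0, "rz": 0}, {"dx": 69, "dy": -116, "dz": -40, "rx": 0, "ry": 0, "rz": 0}, {"dx": 69, "dy": -116, "dz": -70, "rx": 0, "ry": 0, "rz": 0}, {"dx": 69, "dy": -116, "dz": -90, "rx": 0, "ry": 0, "rz": 0}, {"dx": 69, "dy": -116, "dz": -102, "rx": 0, "ry": 0, "rz": 0}, {"dx": 69, "dy": -116, "dz": -102, "rx": 0, "ry": 0, "rz": 0}, {"dx": 69, "dy": -116, "dz": -102, "rx": 0, "ry": 0, "rz": 0}]}}

```text
time: 10.7
eef_pos: [0.52, -0.2457, 0.0943]
eef_rot: [-3.126, 0.301, 0.002]
wrist_force: [0.3, 0.0, -0.3]
opening: 0.004
```

Run:
```python
from h import *
st();f2=shot("wrist","w5")
```

```text
t 10.7 loc mm [-31.  -97.4  94.3] F x'y'z 0.3 0.1 -0.28 toolx yaw rel -0.05 toolz [-0.001  0.001 -1.   ] open 0.004 pos [ 0.52   -0.2457  0.0943]
```

View pics/w5.png

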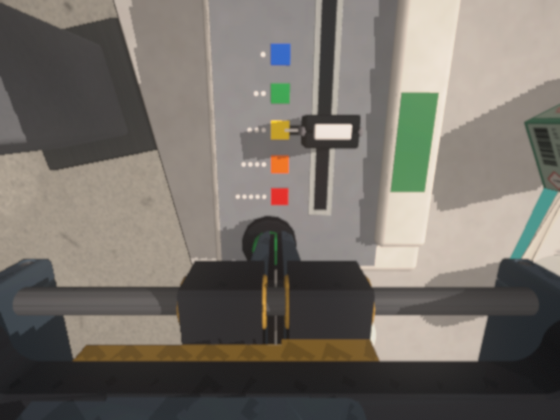

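The knob at (333,131) is level with the yellow square at (280,130). The green key at (262,240) shows slightly to the robot's side of the fingertips, so I'll shift dx by -4 and then press.

Request:
{"op": "step_arm", "data": {"targets": [{"dx": -4, "dy": 0, "dz": 0, "rx": 0, "ry": 0, "rz": 0}, {"dx": -4, "dy": 0, "dz": -5, "rx": 0, "ry": 0, "rz": 0}, {"dx": -4, "dy": 0, "dz": -10, "rx": 0, "ry": 0, "rz": 0}, {"dx": -4, "dy": 0, "dz": -12, "rx": 0, "ry": 0, "rz": 0}, {"dx": -4, "dy": 0, "dz": -12, "rx": 0, "ry": 0, "rz": 0}]}}

```text
time: 11.17
eef_pos: [0.5155, -0.2462, 0.0825]
eef_rot: [-3.127, 0.302, 0.001]
wrist_force: [0.4, 0.3, -0.1]
opening: 0.006
```

```bash
python3 -c "
from h import *;st()"
```

```text
t 11.17 loc mm [-35.4 -98.8  82.5] F x'y'z 0.34 0.32 -0.12 toolx yaw rel -0.08 toolz [-0.  0. -1.] open 0.006 pos [ 0.5155 -0.2462  0.0825]
```

Request:
{"op": "step_arm", "data": {"targets": [{"dx": 0, "dy": 0, "dz": -2, "rx": 0, "ry": 0, "rz": 0}, {"dx": 0, "dy": 0, "dz": -2, "rx": 0, "ry": 0, "rz": 0}]}}

```text
time: 11.33
eef_pos: [0.5158, -0.2463, 0.0808]
eef_rot: [3.127, -0.302, 0.0]
wrist_force: [-1.0, 0.3, 1.6]
opening: 0.004
```

```bash
python3 -c "
from h import *;st()"
```

```text
t 11.33 loc mm [-35.1 -98.8  80.8] F x'y'z -1.03 0.12 1.65 toolx yaw rel -0.08 toolz [ 0. -0. -1.] open 0.004 pos [ 0.5158 -0.2463  0.0808]
```

Request:
{"op": "step_arm", "data": {"targets": [{"dx": 0, "dy": 0, "dz": -2, "rx": 0, "ry": 0, "rz": 0}, {"dx": 0, "dy": 0, "dz": -2, "rx": 0, "ry": 0, "rz": 0}]}}

```text
time: 11.5
eef_pos: [0.5158, -0.2463, 0.0788]
eef_rot: [3.127, -0.302, 0.0]
wrist_force: [0.3, 0.6, 2.9]
opening: 0.007
```

```bash
python3 -c "
from h import *;st()"
```

```text
t 11.5 loc mm [-35.1 -98.9  78.8] F x'y'z 0.14 0.61 2.94 toolx yaw rel -0.07 toolz [ 0. -0. -1.] open 0.007 pos [ 0.5158 -0.2463  0.0788]
```

Contact at z ≈ 0.081–0.082, and the force is rising. I'll go on down to the stop.

Request:
{"op": "step_arm", "data": {"targets": [{"dx": 0, "dy": 0, "dz": -2, "rx": 0, "ry": 0, "rz": 0}, {"dx": 0, "dy": 0, "dz": -2, "rx": 0, "ry": 0, "rz": 0}]}}

```text
time: 11.67
eef_pos: [0.5158, -0.2463, 0.0768]
eef_rot: [3.127, -0.302, 0.0]
wrist_force: [-0.1, -0.5, 4.3]
opening: 0.003
```

```bash
python3 -c "
from h import *;st()"
```

```text
t 11.67 loc mm [-35.  -98.9  76.8] F x'y'z 0.05 -0.54 4.3 toolx yaw rel -0.07 toolz [ 0. -0. -1.] open 0.003 pos [ 0.5158 -0.2463  0.0768]
```

Request:
{"op": "step_arm", "data": {"targets": [{"dx": 0, "dy": 0, "dz": -1, "rx": 0, "ry": 0, "rz": 0}, {"dx": 0, "dy": 0, "dz": -1.5, "rx": 0, "ry": 0, "rz": 0}, {"dx": 0, "dy": 0, "dz": -1.5, "rx": 0, "ry": 0, "rz": 0}]}}

```text
time: 11.92
eef_pos: [0.5158, -0.2463, 0.0761]
eef_rot: [3.127, -0.302, 0.001]
wrist_force: [-4.3, 1.3, 15.7]
opening: 0.007
```

```bash
python3 -c "
from h import *;st()"
```

```text
t 11.92 loc mm [-35.  -98.9  76.1] F x'y'z -4.5 0.45 15.7 toolx yaw rel -0.08 toolz [ 0. -0. -1.] open 0.007 pos [ 0.5158 -0.2463  0.0761]
```

The key hit its stop at z = 0.0761, about 6 mm below first contact, with 15.7 N. I'll lift and retreat.

Request:
{"op": "step_arm", "data": {"targets": [{"dx": 0, "dy": 0, "dz": 0, "rx": 0, "ry": 0, "rz": 0}, {"dx": 0, "dy": 0, "dz": 5, "rx": 0, "ry": 0, "rz": 0}, {"dx": 0, "dy": 0, "dz": 20, "rx": 0, "ry": 0, "rz": 0}, {"dx": 0, "dy": 0, "dz": 50, "rx": 0, "ry": 0, "rz": 0}, {"dx": 0, "dy": 0, "dz": 85, "rx": 0, "ry": 0, "rz": 0}, {"dx": 0, "dy": 0, "dz": 120, "rx": 0, "ry": 0, "rz": 0}, {"dx": -20, "dy": -30, "dz": 125, "rx": 0, "ry": 0, "rz": 0}, {"dx": -40, "dy": -60, "dz": 125, "rx": 0, "ry": 0, "rz": 0}, {"dx": -60, "dy": -90, "dz": 125, "rx": 0, "ry": 0, "rz": 0}, {"dx": -80, "dy": -120, "dz": 125, "rx": 0, "ry": 0, "rz": 0}, {"dx": -100, "dy": -150, "dz": 125, "rx": 0, "ry": 0, "rz": 0}, {"dx": -120, "dy": -180, "dz": 125, "rx": 0, "ry": 0, "rz": 0}, {"dx": -140, "dy": -210, "dz": 125, "rx": 0, "ry": 0, "rz": 0}, {"dx": -160, "dy": -240, "dz": 125, "rx": 0, "ry": 0, "rz": 0}, {"dx": -180, "dy": -270, "dz": 125, "rx": 0, "ry": 0, "rz": 0}, {"dx": -190, "dy": -290, "dz": 125, "rx": 0, "ry": 0, "rz": 0}, {"dx": -195, "dy": -300, "dz": 125, "rx": 0, "ry": 0, "rz": 0}, {"dx": -195, "dy": -300, "dz": 125, "rx": 0, "ry": 0, "rz": 0}]}}

```text
time: 13.42
eef_pos: [0.3195, -0.548, 0.1999]
eef_rot: [3.127, -0.306, -0.0]
wrist_force: [-0.5, 0.2, -0.1]
opening: 0.009
```

Run:
```python
from h import *
st();f=shot("top","t6");g=load("top0")
a=f["pixels"][165:265,185:385];cv2.imwrite("pics/t6z.png",cv2.resize(a,None,fx=4,fy=4,interpolation=cv2.INTER_CUBIC))
m=(f["pixels"][195:222,280:340].min(2)>150).astype(np.uint8)
n,_,s,ce=cv2.connectedComponentsWithStats(m)
for i in range(1,n):
    if s[i,4]>5: print(s[i],loc(cast(f,ce[i]+[280,195],.0955)))
```

```text
t 13.42 loc mm [-170.4 -432.3  199.9] F x'y'z -0.49 0.11 -0.07 toolx yaw rel -0.2 toolz [-0. -0. -1.] open 0.009 pos [ 0.3195 -0.548   0.1999]
[34  8  2  5 10] [ -0.46876127 -22.18741638  95.5       ]
```

View pics/t6z.png

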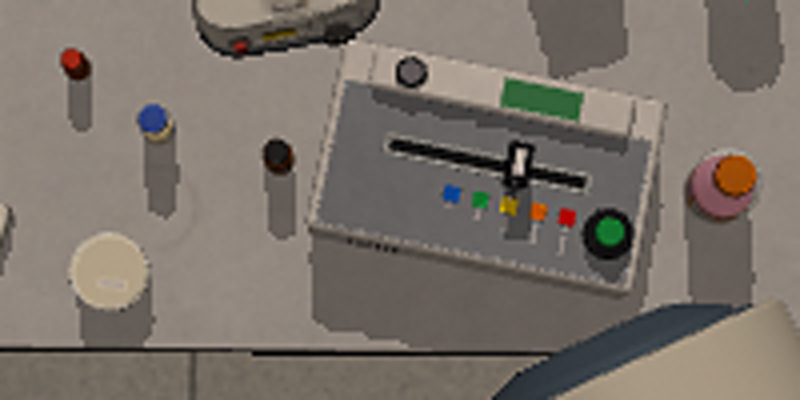

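The knob strip measures y' = -22.2 mm against -22 wanted, so the lever is at about 0.0892. The loose things in view are where they were. Handing in.

```bash
python3 -c "
from plant import manip;print(manip.close_job())"
```

```text
the job is handed in; nothing more can be done
None
```

The job is done and handed in at about 13.5 s of the 58 s allowed; `close_job()` gave no verdict.

- **Lever:** I pushed it with the closed fingertips from the left only. I felt the click into each of the three notches and backed off after the third. The final top view puts the knob at y' = -22.2 mm, where the third notch is -22 mm, so the lever is at about 0.089. The wrist view also showed the pointer at the yellow square.
- **Start key:** I pressed it about 6 mm down to a firm stop, at 15.7 N, then released it. I inferred the key's return from lifting clear and from the picture; I did not measure its height again.
- **Loose things:** The vials, bottle and petri stack looked unmoved in the last top view. The timer was outside the crop I looked at, but the arm never went near it.
- **Checks:** The arm hid the knob from the cameras while pushing, so that stretch relied on force alone. The touch points at notches 1 and 2 agreed with the camera measurement to within about 0.5 mm. None of the checks I made failed or disagreed.

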